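# Slide a drive carrier home under the dock's leaf spring

## Robot

A 6-joint arm with a two-finger parallel gripper is mounted at the origin on the work surface. World frame = base frame: x ahead of the robot, y to its left, z up, the work surface at z = 0. Lengths are in m, angles in degrees, forces in N, time in s.
With the tool pointing down it reaches from about 0.25 to 0.725 m from the base axis. Payload 9.7 kg.
Tool frame: the origin (TCP) lies at the very end of the fingers, on their centre line; the grasp point (between the pads) lies 19 mm behind it (bot.hold_point_z is the distance from the TCP to the grasp point, in m); z points along the fingers, y is the line along which they close (so a half turn about z gives the same grasp; the last joint's range is limited). The gripper opens to 85 mm and grips with 20 to 120 N. Pads are 22 mm wide; open, the fingers measure 114 mm over their backs; the gripper's body (76 mm by 85 mm) begins 54 mm behind the grasp point. The pads swing forward as they close: fully open they stand 13 mm farther back than shut.
Start: joints at [63.484, 4.979, 10.078, 95.1, 0, 90], TCP at [0.246, 0.492, 0.231] pointing down, gripper open.
Joint ranges: [-179.16, 179.16], [-48.56, 103.87], [-65.8, 70.77], [-126.05, 130.52], [-82.76, 87.17], [-180, 180]. Speed limits (degrees/s): [127.2, 127.2, 147.25, 180, 180, 180].

## Interface

Orientations are given as [roll, pitch, yaw] about the fixed x, y, z axes, in that order (R = Rz(yaw) Ry(pitch) Rx(roll)).
In Python, from workcell import bot gives the robot as it stands.
- The arm moves only by the tool play_rows, never from a script. Its argument "targets" is a list of rows, each an object with "grip": the closure in counts, from 0 (fully open) to 255 (shut); "linear": the shift along the world's x, y, z in cm, a list of three; "delta_rot": the turn, a rotation vector about the world's x, y, z in rad, a list of three. A call has 1 to 10 rows; each row is the pose to reach, as a shift and turn from the pose commanded when the call began; what a row does not reach only later rows make up. A row lasts 1/10 s, in which the tool goes at most 50 mm and 8.59 degrees, less where a joint would pass 70% of its speed; a pose out of reach is approached as far as the arm can. A call with a gripper value outside its range is refused whole. The fingers move at their own pace and stop on an object; "force" is the grip in N (left out, the last holds). Time passes only in rows, so rows that repeat a pose let the fingers close. It gives the time, the measured TCP pose, the force, the opening and the grip force at its end, in the units of the state.
- bot.get_obs(): the state, without advancing time (a new reading comes with each control period).
- bot.camera(name): name is "scene" or "top"; returns a dict with "color" (384x512x3 uint8, red, green, blue), "range_z" (384x512 float32, m along the optical axis (not along the pixel's ray), 0 where there is no reading), "fov_y" (degrees; the focal length in pixels is half the picture's height over the tangent of half this angle, whatever the lens; pixels are square), "cx", "cy" (the principal point, pixels), "world_to_cam" (4x4, takes a point from world to camera coordinates). Camera axes: x right, y up, looking along -z (the intrinsics and any distortion apply to the point x, -y, -z); pixel columns grow to the right and rows downward; lengths in m; the calibration is good to about 2 mm. A picture is of the moment at which its call begins.
- bot.job_done(): hands the job in; it is judged then, once.
Trained networks look in a picture, given as the dict that the camera call returned (one of the last four; its "shot" number tells which), for a name from the list of things; names that differ only in an ending like _2 or _b are one class to them, and where a whole thing is asked for, a point or a joint stands for the part that bears it (a point fixed in the world has none). Each returns a list of dicts, best first, with "conf" (0 to 1); they miss things now and then, are a little off and sometimes report something else, mostly with a low value. They report only what shows in the picture. A call takes as long as a camera call. They do not tell look-alikes from the thing itself.
- bot.search_frame(picture, target): "box" ([left, top, right, bottom] in pixels, round what is visible of it).
- bot.trace(picture, target): "pixels" (384x512 bool, what is visible of it) and "box" ([left, top, right, bottom] in pixels, round what is visible of it).
- bot.pinpoint(picture, target): "pixel" ([column, row] in pixels: a listed point, or the origin of a listed thing).
The state is a dict: "time": time; "q": joint angles; "qd": joint speeds; "joint_efforts": joint torques, N m; "ee_pos": TCP position; "tcp_rot": TCP orientation; "wrist_force": force on the tool from outside, world axes, zero at the start; "torque": the same for the moment, N m; "opening": finger opening in m; "grasp_force": force on a finger pad.
Only numpy, scipy, OpenCV 4.12 (cv2) and the standard library are available. Lean on these libraries where they do the work, as an engineer would, in place of code of your own. Each camera call takes 0.05 s, during which the arm holds its last target. There are 200 camera calls.

## Task

On the PC-building bench, slide the drive carrier fully home in the test dock with your fingertips (its finger well is there for that): press it down hard against the dock's sprung bed and keep it pressed while you push it along under the crossbar and its leaf spring, until its nose meets the end stop. Only press and push: do not lift or tip the carrier. Then take the hand away; leave the other things on the bench where they are.

Things in the scene. Friction and masses are not known exactly. Their poses are not given: they have to be found in the camera images.
- dock: Drive test dock, fixed: black base plate 250 x 124 x 8 mm. Origin at the centre of its underside, on the bench; x axis: the direction in which the carrier is slid home; z up. Two aluminium rails along x (inner faces y = +-39.5 mm, 10 mm thick, tops 31 mm above the bench) form a channel with a sprung floor.
- crossbar (a point): Middle of the underside of the dock's steel crossbar, at x = 65 mm, 32 mm above the bench. The bar spans the channel across y, is 14 mm wide along x, 8 mm thick, and stands on legs at y = +-54.5 mm. A steel leaf spring 44 mm wide is hinged on its far side and trails 25 mm on towards the end stop, sloping down.
- end_stop (a point): Middle of the face of the dock's end stop, a black block across the channel, 34 mm high (39 mm with its plug shell), at x = 112 mm in the dock's frame. The carrier's nose meets it when the carrier's origin is at x = 52 mm there.
- carrier: Loose drive carrier in the channel, 120 (x) x 76 x 14 mm, 100 to 220 g. Origin: centre of its underside, 22 mm above the bench when not pressed; x towards its blunt nose, as the dock's x. Front (x = -10 to 60 mm) flat aluminium; rear grey plastic with an open finger well. Not pressed, its top is 4 mm too high for the crossbar. At the start the nose is 8 to 38 mm short of the bar.
- well (a point): Centre of the floor of the carrier's finger well, at x = -32 mm, 5 mm above the carrier's underside. The well is 44 mm along x and 52 mm along y, 9 mm deep; the wall on its nose side, 22 mm ahead of this point, can be pushed on.
- bed (a joint): How far the sprung bed (steel channel floor, 230 x 76 mm, stays level, carries the carrier) is pressed down: 0 at rest, 0.008 m at its stop. By hand it takes 5 to 7 N to start it, 14 N at 6 mm, 17 N at its stop. The carrier passes under the crossbar only with it a little over 4 mm down. Let go with the carrier under the bar, it rises to about 4 mm: the carrier's top bears on the bar.
- leaf (a joint): Angle by which the leaf spring is lifted from rest, rad: 0 at rest (its tip about 26 mm above the bench), 0.03 to 0.12 with the carrier pressed down under it, 0.22 once the carrier is let go; it presses on the carrier with about 2 N.
- screwdriver_grip (a point): Bystander: middle of the handle of a screwdriver lying on the bench. To be left alone.
- carton: Bystander: small cardboard carton 110 x 75 x 35 mm standing beyond the dock, origin at the centre of its underside. To be left alone.
- bare_drive: Bystander: bare drive 100 x 70 x 7 mm lying on the bench, origin at the centre of its underside. To be left alone.
- screw_jar: Bystander: round clear jar of 52 mm diameter, 50 mm high, origin at the centre of its underside. To be left alone.
Not all that is in view belongs to the job. Of the things like the carrier, leave any that is blue, green or purple; of the rest the larger one is meant.

How it is judged:
By the outcome, as a careful person would: the job done as asked, in the order asked, and still so for the second after the job is handed in, with the robot touching nothing.
It also fails if it takes over 45 s, if anything falls off the work surface, if the arm or the gripper's body presses on something with over 40 N, if the wrist force passes 120 N, or if a joint passes its speed limit or range.

## Working session

There is one attempt and no reset: what is moved stays moved. The work goes in short steps, Python scripts to look and compute and a tool call to move; the robot and the scene stay as the last step left them, time stands still between calls to the robot, and variables do not carry over. Pictures are saved under pics/ and viewed, at most 10 in all, crops included, and the job is handed in when it is done.

Besides the shell and the picture viewer there is one more tool, called after "Emit:" as name(argument=value, ...) on one line, values as JSON. play_rows: Moves the arm, as the interface text tells. Its arguments: {"type":"object","properties":{"targets":{"type":"array","items":{"type":"object","properties":{"grip":{"type":"number"},"linear":{"type":"array","items":{"type":"number"}},"delta_rot":{"type":"array","items":{"type":"number"}}}}},"force":{"type":"number"}},"required":["targets"]}

```bash
mkdir -p pics
cat > h.py <<'E'
import numpy as np, cv2
from workcell import bot
def K(p):
    f=192/np.tan(np.radians(p['fov_y'])/2); return f
def unproj(p,px,z=None):
    """pixel -> world, by depth or at plane height z"""
    f=K(p); u,v=px
    d=np.array([(u-p['cx'])/f,-(v-p['cy'])/f,-1.0])
    T=np.linalg.inv(np.array(p['world_to_cam'])); 
    if z is None:
        r=p['range_z'][int(round(v)),int(round(u))]; return T[:3,:3]@(d*r)+T[:3,3]
    w=T[:3,:3]@d; return T[:3,3]+w*(z-T[2,3])/w[2]
def proj(p,X):
    c=(np.array(p['world_to_cam'])@np.append(X,1))[:3]; f=K(p)
    return p['cx']+f*c[0]/-c[2], p['cy']-f*c[1]/-c[2]
def save(p,n,s=1.5): cv2.imwrite('pics/'+n,cv2.resize(p['color'][:,:,::-1],None,fx=s,fy=s))
E
python3 - <<'E'
from h import *
for n in ['top','scene']:
    p=bot.camera(n); save(p,n+'1.png'); print(n,{k:p[k] for k in p if k not in('color','range_z')})
    for t in ['dock','carrier','well','crossbar','end_stop']:
        for r in bot.pinpoint(p,t)[:3]: print(t,r['conf'],np.round(r['pixel'],1),unproj(p,r['pixel']).round(4))
E
```

```text
top {'fov_y': 56.55916193824433, 'cx': 253.28262474752108, 'cy': 189.15846579239516, 'world_to_cam': array([[ 0.02615637, -0.99963769, -0.0063515 , -0.01573386],
       [ 0.98337913,  0.02458796,  0.17989139, -0.53911631],
       [-0.17967005, -0.01095124,  0.98366597, -0.95700581],
       [ 0.        ,  0.        ,  0.        ,  1.        ]]), 'shot': 1}
dock 0.69 [272.4 183.6] [ 0.5586 -0.0559  0.039 ]
carrier 0.98 [284.2 176. ] [ 0.5822 -0.0895  0.0366]
carrier 0.94 [235.2 258.8] [0.345  0.0442 0.0132]
carrier 0.74 [289.  256.6] [ 0.355  -0.1076  0.0099]
well 0.88 [298.4 259.4] [ 0.3479 -0.1351  0.0025]
well 0.76 [349.9 266.7] [ 0.3314 -0.281   0.002 ]
well 0.71 [197.  174.5] [ 0.5888  0.1678 -0.0014]
crossbar 0.68 [254.5 196. ] [ 0.522  -0.0058  0.0358]
crossbar 0.66 [127.2 180.9] [0.5633 0.3734 0.003 ]
end_stop 0.79 [242.8 200.9] [0.5064 0.0269 0.0404]
end_stop 0.5 [253.1 194.2] [ 0.5273 -0.0016  0.0346]
scene {'fov_y': 55.26051955694203, 'cx': 256.2771835250497, 'cy': 191.78052313269808, 'world_to_cam': array([[ 2.90027529e-01,  9.57018303e-01,  2.20769401e-05,
        -1.53071558e-01],
       [-6.31335074e-01,  1.91310824e-01,  7.51542542e-01,
         3.20079404e-01],
       [ 7.19235745e-01, -2.17981965e-01,  6.59684627e-01,
        -1.36798873e+00],
       [ 0.00000000e+00,  0.00000000e+00,  0.00000000e+00,
         1.00000000e+00]]), 'shot': 2}
dock 0.95 [233.3 214.6] [ 0.6149 -0.0841  0.0391]
carrier 0.9 [146.7 180.9] [ 0.3961 -0.2759  0.017 ]
carrier 0.62 [321.6 203.2] [0.6132 0.1514 0.0113]
carrier 0.56 [251.5 161.8] [0.3949 0.0256 0.0166]
well 0.95 [260.7 157.9] [0.3709 0.0615 0.0065]
well 0.69 [215.9 217.6] [ 0.603  -0.1249  0.0293]
well 0.63 [322.3 197.3] [0.5858 0.1668 0.0041]
crossbar 0.65 [249.6 186.7] [ 0.5288 -0.0185  0.0407]
end_stop 0.82 [262.  181.2] [0.5034 0.0236 0.0291]
```

View pics/top1.png

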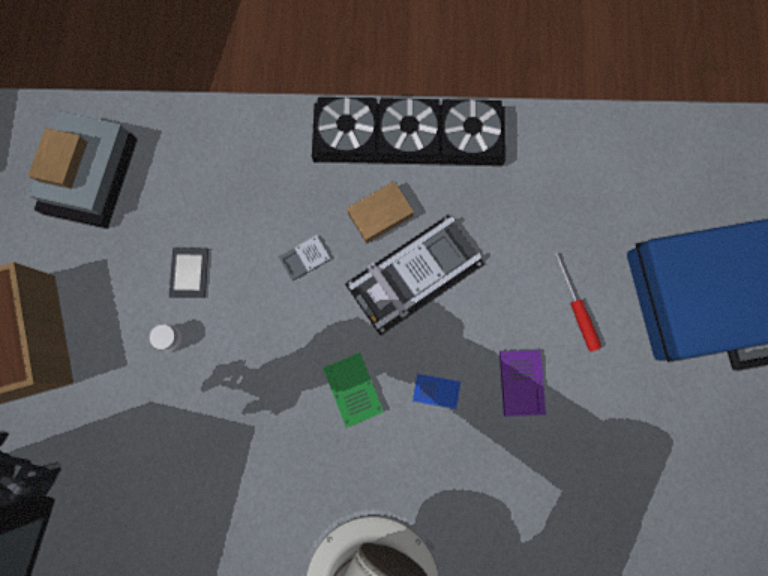

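View pics/scene1.png

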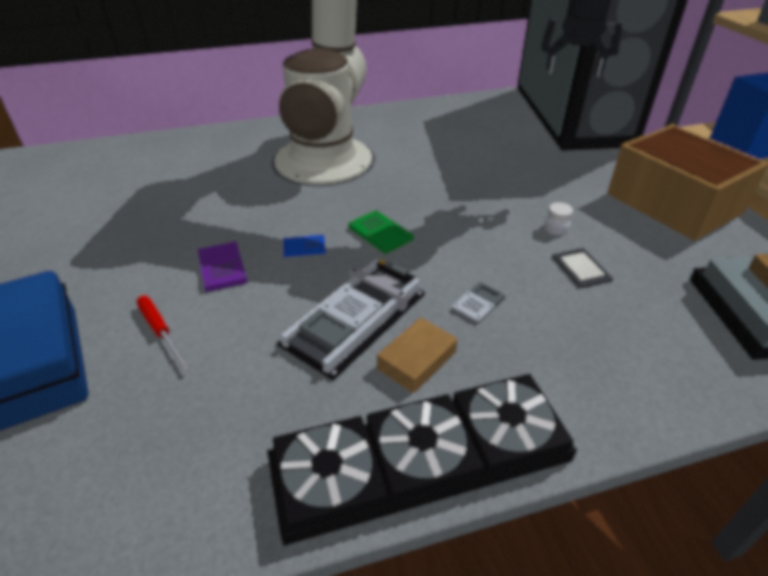

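The dock is at the centre of the top view, with the carrier's well towards its upper-right end (full-size ~(298,160)). The crossbar and end stop are at its lower-left end (~(257,197) and (240,205)). So the slide runs in world −x, +y. Next I fit the dock pose.

Run:
```python
from h import *
ims=[]
for n in ['top','scene']:
    p=bot.camera(n); f=K(p); T=np.linalg.inv(p['world_to_cam'])
    vv,uu=np.mgrid[:384,:512]; r=p['range_z']
    P=np.stack([(uu-p['cx'])/f*r,-(vv-p['cy'])/f*r,-r],-1)@T[:3,:3].T+T[:3,3]
    for t in ['dock','carrier']:
        for d in bot.trace(p,t)[:3]:
            m=d['pixels']&(r>0); X=P[m]
            c=np.median(X,0)
            if abs(c[0]-.57)>.06 or abs(c[1]+.07)>.06: continue
            Q=X[(X[:,2]>(.004 if t=='dock' else .025))]
            (cx,cy),s,a=cv2.minAreaRect((Q[:,:2]*1000).astype(np.float32))
            print(n,t,d['conf'],m.sum(),'rect',(cx,cy),s,a,'z pct',np.percentile(Q[:,2],[5,25,50,75,95]).round(4))
            np.save(f'{n}_{t}.npy',X)
    for t in ['well','crossbar','end_stop']:
        for r_ in bot.pinpoint(p,t)[:3]:
            print(n,t,r_['conf'],unproj(p,r_['pixel'],{'well':.027,'crossbar':.036,'end_stop':.03}[t]).round(4))
    if n=='top': c=p['color'][135:230,220:335]
    else: c=p['color'][165:255,180:290]
    cv2.imwrite(f'pics/crop_{n}.png',cv2.resize(c[:,:,::-1],None,fx=6,fy=6,interpolation=cv2.INTER_CUBIC))
```

```text
top dock 0.72 2438 rect (568.771484375, -68.74223327636719) (124.10517120361328, 249.78929138183594) 35.827213287353516 z pct [0.0064 0.0149 0.0237 0.0315 0.0401]
top carrier 0.74 1104 rect (588.7337036132812, -93.49162292480469) (79.25682830810547, 120.66781616210938) 35.65565490722656 z pct [0.0262 0.0326 0.0352 0.0368 0.0388]
top well 0.91 [0.5817 0.1591 0.027 ]
top well 0.87 [ 0.3347 -0.2718  0.027 ]
top well 0.85 [ 0.3434 -0.1286  0.027 ]
top crossbar 0.96 [ 0.531  -0.0067  0.036 ]
top end_stop 0.96 [0.5036 0.0175 0.03  ]
scene dock 0.64 2446 rect (573.18408203125, -67.43545532226562) (122.817138671875, 249.91091918945312) 36.14473342895508 z pct [0.0075 0.0112 0.0234 0.0315 0.0404]
scene carrier 0.87 1174 rect (587.9240112304688, -94.22271728515625) (82.4639892578125, 121.62149047851562) 35.83720016479492 z pct [0.0273 0.0322 0.0364 0.0374 0.0386]
scene well 0.96 [0.601  0.1617 0.027 ]
scene well 0.84 [0.3977 0.0576 0.027 ]
scene well 0.74 [ 0.3738 -0.1401  0.027 ]
scene crossbar 0.97 [ 0.538  -0.0163  0.036 ]
scene end_stop 0.61 [0.5249 0.0173 0.03  ]
```

View pics/crop_top.png

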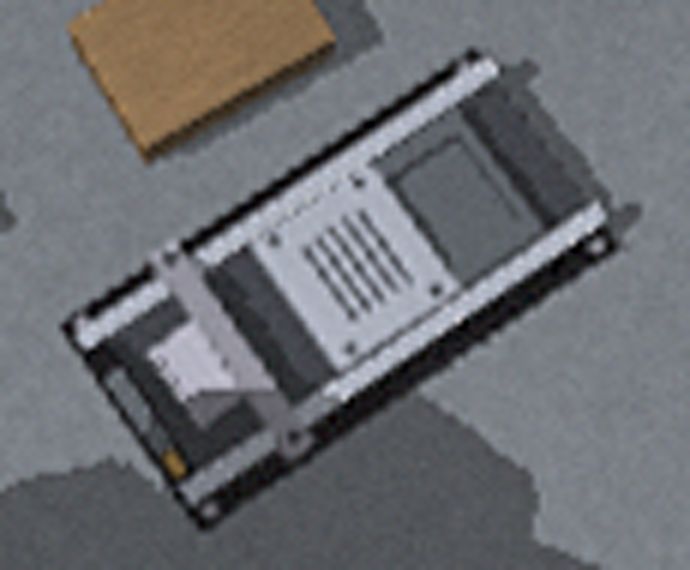

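Run:
```python
from h import *
o=bot.get_obs(); print({k:np.round(o[k],4) for k in o})
D=np.array([.5705,-.068]); a=np.radians(126); d=np.array([np.cos(a),np.sin(a)]); n=np.array([-d[1],d[0]])
for t in ['top','scene']:
    X=np.load(f'{t}_dock.npy')
    L=np.c_[(X[:,:2]-D)@d,(X[:,:2]-D)@n,X[:,2]]
    e=lambda v:np.percentile(v,[1,99]).round(4)
    r=L[abs(L[:,2]-.031)<.0015]; r=r[r[:,0]<.05]
    print(t,'all',e(L[:,0]),e(L[:,1]),'rails y',e(r[:,1]))
    for s in (-1,1):
        q=r[(r[:,1]*s>.035)&(r[:,1]*s<.055)]; print(s,len(q),np.median(q[:,1]),np.polyfit(q[:,0],q[:,1],1)*[57.3,1])
    X=np.load(f'{t}_carrier.npy'); C=np.c_[(X[:,:2]-D)@d,(X[:,:2]-D)@n,X[:,2]]; C=C[C[:,2]>.033]
    print('carrier x',e(C[:,0]),'y',e(C[:,1]))
    W=np.c_[(X[:,:2]-D)@d,(X[:,:2]-D)@n,X[:,2]]; W=W[(W[:,2]<.0295)&(W[:,2]>.024)&(abs(W[:,1])<.024)]
    print('well floor',len(W),e(W[:,0]),e(W[:,1]),np.median(W,0))
```

```text
{'time': np.float64(1.2), 'q': array([6.34854e+01, 4.97940e+00, 1.00786e+01, 9.51012e+01, 7.00000e-04,
       9.00013e+01]), 'qd': array([-0.0285, -0.002 , -0.1391,  0.077 , -0.0338, -0.0414]), 'joint_efforts': array([ 1.00000e-04, -5.20105e+01,  4.64865e+01,  1.90000e-03,
       -1.00000e-04,  0.00000e+00]), 'ee_pos': array([0.2455, 0.4921, 0.2313]), 'tcp_rot': array([-1.799980e+02, -7.000000e-04,  1.534841e+02]), 'wrist_force': array([0.0373, 0.0425, 0.3652]), 'torque': array([ 0.0186, -0.0435,  0.007 ]), 'grasp_force': np.float64(0.0), 'opening': np.float64(0.0853)}
top all [-0.1198  0.1249] [-0.0599  0.0633] rails y [-0.0472  0.0511]
-1 108 -0.04215542983734287 [ 0.10877794 -0.0422951 ]
1 124 0.0462438358884288 [0.00861051 0.04640519]
carrier x [-0.0902  0.0277] y [-0.0358  0.0391]
well floor 210 [-0.0859  0.0285] [-0.0234  0.0237] [-0.06375201 -0.00052925  0.02694401]
scene all [-0.1242  0.1182] [-0.0627  0.0502] rails y [-0.0512  0.047 ]
-1 165 -0.045591967332485064 [-0.11485171 -0.04581832]
1 29 0.041072001480091234 [0.19247051 0.04208507]
carrier x [-0.0913  0.0265] y [-0.039   0.0372]
well floor 195 [-0.0915 -0.0403] [-0.0192  0.0238] [-0.0609234   0.00260049  0.02796745]
```

Emit:
play_rows(targets=[{"grip": 255,"linear": [3.6,-6,0],"delta_rot": [0,0,-0.12]},{"grip": 255,"linear": [7.2,-12,0],"delta_rot": [0,0,-0.24]},{"grip": 255,"linear": [10.8,-18,0],"delta_rot": [0,0,-0.36]},{"grip": 255,"linear": [14.4,-24,0],"delta_rot": [0,0,-0.48]},{"grip": 255,"linear": [18,-30,0],"delta_rot": [0,0,-0.48]},{"grip": 255,"linear": [21.6,-36,0],"delta_rot": [0,0,-0.48]},{"grip": 255,"linear": [25.2,-42,0],"delta_rot": [0,0,-0.48]},{"grip": 255,"linear": [28.8,-48,-2],"delta_rot": [0,0,-0.48]},{"grip": 255,"linear": [32.4,-54.5,-4],"delta_rot": [0,0,-0.48]},{"grip": 255,"linear": [35.9,-60.7,-6],"delta_rot": [0,0,-0.48]}], force=40)

```text
time: 2.2
ee_pos: [0.5017, 0.0621, 0.2102]
tcp_rot: [179.9, 0.0, 126.0]
wrist_force: [0.2, 1.2, 0.4]
opening: 0.0003
grasp_force: 0.0
```

Emit:
play_rows(targets=[{"grip": 255,"linear": [0,0,0],"delta_rot": [0,0,0]},{"grip": 255,"linear": [0,0,0],"delta_rot": [0,0,0]}])

```text
time: 2.4
ee_pos: [0.5009, 0.0632, 0.2096]
tcp_rot: [-180.0, -0.0, 125.8]
wrist_force: [-0.4, -0.1, 0.2]
opening: 0.0001
grasp_force: 0.0
```

Emit:
play_rows(targets=[{"grip": 255,"linear": [2,-3.5,-1],"delta_rot": [0,0,0]},{"grip": 255,"linear": [4,-7,-2.5],"delta_rot": [0,0,0]},{"grip": 255,"linear": [6,-10.5,-4.5],"delta_rot": [0,0,0]},{"grip": 255,"linear": [8,-14,-7],"delta_rot": [0,0,0]},{"grip": 255,"linear": [9.5,-16.5,-9.5],"delta_rot": [0,0,0]},{"grip": 255,"linear": [10.37,-17.81,-12],"delta_rot": [0,0,0]},{"grip": 255,"linear": [10.37,-17.81,-13],"delta_rot": [0,0,0]},{"grip": 255,"linear": [10.37,-17.81,-14],"delta_rot": [0,0,0]},{"grip": 255,"linear": [10.37,-17.81,-14],"delta_rot": [0,0,0]},{"grip": 255,"linear": [10.37,-17.81,-14],"delta_rot": [0,0,0]}])

```text
time: 3.4
ee_pos: [0.6048, -0.1128, 0.0713]
tcp_rot: [179.9, 0.1, 126.1]
wrist_force: [0.8, 0.2, 0.8]
opening: -0.0
grasp_force: 0.0
```

Run:
```python
from h import *
p=bot.camera('scene'); c=p['color'][130:260,150:310]
cv2.imwrite('pics/near_scene.png',cv2.resize(c[:,:,::-1],None,fx=4.5,fy=4.5,interpolation=cv2.INTER_CUBIC)); print(bot.get_obs()['ee_pos'])
```

```text
[ 0.60497267 -0.11304665  0.07152603]
```

View pics/near_scene.png

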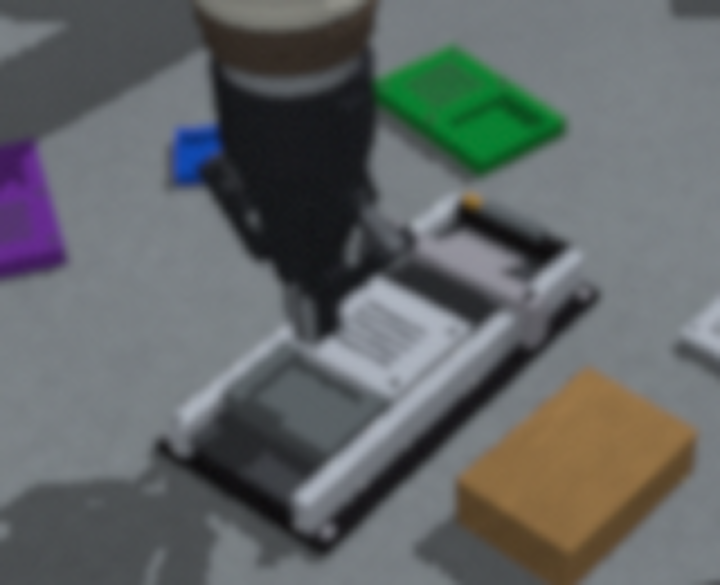

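The fingertips hang over the well at crop (315,335), in line with the channel. I move down to just above the well floor.

Emit:
play_rows(targets=[{"grip": 255,"linear": [0.15,-0.2,-1],"delta_rot": [0,0,0]},{"grip": 255,"linear": [0.15,-0.2,-2],"delta_rot": [0,0,0]},{"grip": 255,"linear": [0.15,-0.2,-3],"delta_rot": [0,0,0]},{"grip": 255,"linear": [0.15,-0.2,-3.6],"delta_rot": [0,0,0]},{"grip": 255,"linear": [0.15,-0.2,-4],"delta_rot": [0,0,0]},{"grip": 255,"linear": [0.15,-0.2,-4.2],"delta_rot": [0,0,0]},{"grip": 255,"linear": [0.15,-0.2,-4.2],"delta_rot": [0,0,0]}])

```text
time: 4.15
ee_pos: [0.606, -0.116, 0.0278]
tcp_rot: [-180.0, -0.0, 126.0]
wrist_force: [-0.9, -0.1, -0.2]
opening: 0.0002
grasp_force: 0.0
```

Emit:
play_rows(targets=[{"grip": 255,"linear": [0,0,-0.2],"delta_rot": [0,0,0]},{"grip": 255,"linear": [0,0,-0.4],"delta_rot": [0,0,0]},{"grip": 255,"linear": [0,0,-0.6],"delta_rot": [0,0,0]},{"grip": 255,"linear": [0,0,-0.6],"delta_rot": [0,0,0]},{"grip": 255,"linear": [0,0,-0.6],"delta_rot": [0,0,0]}])

```text
time: 4.65
ee_pos: [0.6064, -0.116, 0.0237]
tcp_rot: [179.9, 0.1, 126.0]
wrist_force: [-4.0, 0.9, 11.0]
opening: 0.0002
grasp_force: 5.4
```

Emit:
play_rows(targets=[{"grip": 255,"linear": [0,0,-0.15],"delta_rot": [0,0,0]},{"grip": 255,"linear": [0,0,-0.3],"delta_rot": [0,0,0]},{"grip": 255,"linear": [0,0,-0.45],"delta_rot": [0,0,0]},{"grip": 255,"linear": [0,0,-0.45],"delta_rot": [0,0,0]},{"grip": 255,"linear": [0,0,-0.45],"delta_rot": [0,0,0]}])

```text
time: 5.15
ee_pos: [0.6065, -0.116, 0.0199]
tcp_rot: [179.9, 0.1, 126.0]
wrist_force: [-6.3, 1.1, 15.4]
opening: 0.0002
grasp_force: 7.8
```

Emit:
play_rows(targets=[{"grip": 255,"linear": [0,0,-0.1],"delta_rot": [0,0,0]},{"grip": 255,"linear": [0,0,-0.15],"delta_rot": [0,0,0]},{"grip": 255,"linear": [0,0,-0.15],"delta_rot": [0,0,0]},{"grip": 255,"linear": [-0.12,0.16,-0.15],"delta_rot": [0,0,0]},{"grip": 255,"linear": [-0.24,0.32,-0.15],"delta_rot": [0,0,0]},{"grip": 255,"linear": [-0.36,0.48,-0.15],"delta_rot": [0,0,0]},{"grip": 255,"linear": [-0.48,0.65,-0.15],"delta_rot": [0,0,0]},{"grip": 255,"linear": [-0.59,0.81,-0.15],"delta_rot": [0,0,0]},{"grip": 255,"linear": [-0.71,0.97,-0.15],"delta_rot": [0,0,0]},{"grip": 255,"linear": [-0.82,1.13,-0.15],"delta_rot": [0,0,0]}])

```text
time: 6.15
ee_pos: [0.6018, -0.1073, 0.0203]
tcp_rot: [179.7, 0.6, 125.9]
wrist_force: [6.6, -11.1, 15.0]
opening: -0.0001
grasp_force: 7.6
```

Emit:
play_rows(targets=[{"grip": 255,"linear": [0,0,-0.15],"delta_rot": [0,0,0]},{"grip": 255,"linear": [0,0,-0.2],"delta_rot": [0,0,0]},{"grip": 255,"linear": [-0.12,0.16,-0.2],"delta_rot": [0,0,0]},{"grip": 255,"linear": [-0.24,0.32,-0.2],"delta_rot": [0,0,0]},{"grip": 255,"linear": [-0.35,0.49,-0.2],"delta_rot": [0,0,0]},{"grip": 255,"linear": [-0.47,0.65,-0.2],"delta_rot": [0,0,0]},{"grip": 255,"linear": [-0.47,0.65,-0.2],"delta_rot": [0,0,0]}])

```text
time: 6.85
ee_pos: [0.5976, -0.1009, 0.019]
tcp_rot: [179.7, 0.7, 125.9]
wrist_force: [5.0, -11.4, 17.7]
opening: -0.0001
grasp_force: 9.4
```

```bash
cat > where.py <<'E'
from h import *
D=np.array([.5705,-.068]); a=np.radians(126); d=np.array([np.cos(a),np.sin(a)]); n=np.array([-d[1],d[0]])
o=bot.get_obs(); e=o['ee_pos']; w=o['wrist_force']
print('tool',(e[:2]-D)@d,(e[:2]-D)@n,e[2],'F',w[:2]@d,w[:2]@n,w[2])
for c in ['top','scene']:
    p=bot.camera(c); f=K(p); T=np.linalg.inv(p['world_to_cam'])
    vv,uu=np.mgrid[:384,:512]; r=p['range_z']
    P=np.stack([(uu-p['cx'])/f*r,-(vv-p['cy'])/f*r,-r],-1)@T[:3,:3].T+T[:3,3]
    x=(P[...,:2]-D)@d; y=(P[...,:2]-D)@n; z=P[...,2]
    # profile of height along the channel, away from the middle
    for lo,hi in ((-.034,-.02),(-.012,.012),(.02,.034)):
        m=(y>lo)&(y<hi)&(r>0); s=[]
        for x0 in np.arange(-.12,.125,.006):
            q=z[m&(x>=x0)&(x<x0+.006)]; s.append(f'{1000*np.median(q):.0f}' if len(q) else '-')
        print(c,lo,' '.join(s))
    k=p['color'][125:235,200:340] if c=='top' else p['color'][150:260,170:300]
    cv2.imwrite(f'pics/w_{c}_{o["time"]:.1f}.png',cv2.resize(k[:,:,::-1],None,fx=5,fy=5,interpolation=cv2.INTER_CUBIC))
E
python3 where.py; ls pics
```

```text
tool -0.04258177031783615 -0.0025696449863789918 0.018988605245853524 F -12.167793476398144 2.658895779748293 17.662652441758336
top -0.034 - - - - - - - 473 474 481 485 487 490 492 494 495 499 501 502 503 502 483 473 457 28 28 28 18 14 37 40 40 14 14 14 14 14 15 14 34 33
top -0.012 - - 477 483 486 488 490 488 491 494 495 496 496 497 496 496 496 494 493 493 504 506 507 508 508 508 506 16 13 41 40 40 37 34 32 30 15 14 14 39 34
top 0.02 - - - - 473 489 499 501 501 502 501 496 495 493 493 492 505 506 505 505 505 504 504 503 504 504 502 499 495 490 480 - 27 17 16 14 14 15 16 38 32
scene -0.034 14 15 14 15 305 315 371 377 371 397 406 134 489 491 494 477 396 369 502 30 29 29 30 29 29 28 29 28 - 38 39 18 26 35 32 33 17 15 24 35 34
scene -0.012 14 442 448 361 374 469 247 384 487 492 102 66 497 497 497 496 497 28 30 494 493 492 344 - - - 29 29 - 36 33 28 16 36 33 31 30 15 28 38 39
scene 0.02 14 14 16 445 463 478 484 29 375 274 30 81 28 29 29 496 495 494 493 - - - 26 29 29 - - - - 37 39 28 15 34 31 31 - - 26 37 39
crop_scene.png
crop_top.png
near_scene.png
scene1.png
top1.png
w_scene_6.8.png
w_top_6.8.png
```

Emit:
play_rows(targets=[{"grip": 255,"linear": [-0.12,0.16,-0.1],"delta_rot": [0,0,0]},{"grip": 255,"linear": [-0.24,0.32,-0.1],"delta_rot": [0,0,0]},{"grip": 255,"linear": [-0.35,0.49,-0.1],"delta_rot": [0,0,0]},{"grip": 255,"linear": [-0.47,0.65,-0.1],"delta_rot": [0,0,0]},{"grip": 255,"linear": [-0.59,0.81,-0.1],"delta_rot": [0,0,0]},{"grip": 255,"linear": [-0.71,0.97,-0.1],"delta_rot": [0,0,0]},{"grip": 255,"linear": [-0.82,1.13,-0.1],"delta_rot": [0,0,0]},{"grip": 255,"linear": [-0.94,1.29,-0.1],"delta_rot": [0,0,0]},{"grip": 255,"linear": [-1.06,1.46,-0.1],"delta_rot": [0,0,0]},{"grip": 255,"linear": [-1.18,1.62,-0.1],"delta_rot": [0,0,0]}])

```text
time: 7.95
ee_pos: [0.5871, -0.0858, 0.019]
tcp_rot: [179.6, 0.8, 125.8]
wrist_force: [8.1, -17.0, 21.5]
opening: -0.0001
grasp_force: 11.0
```

```bash
python3 where.py
```

```text
tool -0.02415378497218371 -0.0029298104597518283 0.018993730791348397 F -18.5362941803328 3.4556995197644333 21.508453497482584
top -0.034 - - - - - - - - - - 469 477 478 482 486 489 491 493 495 498 501 501 502 502 483 476 463 28 29 31 40 39 16 13 13 14 13 14 15 34 30
top -0.012 - - - - - - 481 483 488 490 489 491 493 494 495 496 496 496 496 495 495 494 492 505 505 507 508 508 508 507 40 41 37 36 32 30 16 13 13 40 34
top 0.02 - - - - - - - 474 481 499 500 501 502 501 496 495 494 492 491 505 506 505 505 505 504 504 503 505 505 503 500 497 490 482 - - 16 13 14 37 33
scene -0.034 14 16 16 15 15 16 15 304 310 356 377 366 396 403 135 488 490 492 494 492 227 30 29 29 29 29 29 29 29 37 41 41 16 36 33 29 16 14 23 30 35
scene -0.012 14 14 16 15 16 449 426 367 431 408 243 412 492 112 69 496 497 497 497 29 29 30 29 493 492 189 28 29 - 39 41 41 38 36 32 30 30 14 30 39 40
scene 0.02 15 15 15 15 15 15 16 453 475 484 29 370 194 28 78 88 27 28 - 493 493 492 491 - - - 28 29 29 - - 41 39 - 32 32 28 - 29 36 37
```

Emit:
play_rows(targets=[{"grip": 255,"linear": [-0.12,0.16,0],"delta_rot": [0,0,0]},{"grip": 255,"linear": [-0.24,0.32,0],"delta_rot": [0,0,0]},{"grip": 255,"linear": [-0.35,0.49,0],"delta_rot": [0,0,0]},{"grip": 255,"linear": [-0.47,0.65,0],"delta_rot": [0,0,0]},{"grip": 255,"linear": [-0.59,0.81,0],"delta_rot": [0,0,0]},{"grip": 255,"linear": [-0.71,0.97,0],"delta_rot": [0,0,0]},{"grip": 255,"linear": [-0.82,1.13,0],"delta_rot": [0,0,0]},{"grip": 255,"linear": [-0.94,1.29,0],"delta_rot": [0,0,0]},{"grip": 255,"linear": [-1.06,1.46,0],"delta_rot": [0,0,0]},{"grip": 255,"linear": [-1.18,1.62,0],"delta_rot": [0,0,0]}])

```text
time: 9.05
ee_pos: [0.5754, -0.0695, 0.0189]
tcp_rot: [179.6, 0.8, 125.8]
wrist_force: [9.1, -17.8, 22.1]
opening: -0.0004
grasp_force: 11.3
```

```bash
python3 where.py
```

```text
tool -0.004058942804272742 -0.0030696112997608245 0.01894940568159278 F -19.71299027406932 3.132297044219592 22.100678987248042
top -0.034 - - - - - - - - - - - - - - 476 479 482 485 489 490 493 494 496 500 501 502 502 491 479 470 453 40 28 16 13 12 14 14 16 34 33
top -0.012 - - - - - - - - - 478 484 487 489 489 490 492 494 495 496 496 496 496 496 495 494 493 505 505 506 507 508 509 508 505 32 28 15 13 16 38 34
top 0.02 - - - - - - - - - - 475 477 498 500 501 502 502 497 495 494 492 492 505 506 506 505 505 504 503 502 504 506 504 502 498 493 487 - - - 14
scene -0.034 15 16 15 15 15 15 16 15 14 15 303 307 334 375 372 377 401 216 404 489 492 492 495 171 30 28 28 29 28 30 41 41 39 36 32 31 15 14 25 36 36
scene -0.012 13 15 15 15 15 15 15 15 448 441 360 420 471 229 398 491 116 76 68 497 497 497 29 29 28 28 31 30 29 41 - - - 36 34 31 31 14 28 37 39
scene 0.02 14 15 15 15 16 15 15 15 16 16 450 468 482 29 239 260 28 76 76 28 26 28 - - - - - - - - 28 - - - - - 30 - 29 36 38
```

Emit:
play_rows(targets=[{"grip": 255,"linear": [-0.12,0.16,0],"delta_rot": [0,0,0]},{"grip": 255,"linear": [-0.24,0.32,0],"delta_rot": [0,0,0]},{"grip": 255,"linear": [-0.35,0.49,0],"delta_rot": [0,0,0]},{"grip": 255,"linear": [-0.47,0.65,0],"delta_rot": [0,0,0]},{"grip": 255,"linear": [-0.59,0.81,0],"delta_rot": [0,0,0]},{"grip": 255,"linear": [-0.71,0.97,0],"delta_rot": [0,0,0]},{"grip": 255,"linear": [-0.82,1.13,0],"delta_rot": [0,0,0]},{"grip": 255,"linear": [-0.94,1.29,0],"delta_rot": [0,0,0]},{"grip": 255,"linear": [-1.06,1.46,0],"delta_rot": [0,0,0]},{"grip": 255,"linear": [-1.18,1.62,0],"delta_rot": [0,0,0]}])

```text
time: 10.15
ee_pos: [0.564, -0.0533, 0.0189]
tcp_rot: [179.6, 0.9, 125.8]
wrist_force: [10.3, -17.8, 21.4]
opening: 0.0003
grasp_force: 17.4
```

```bash
python3 where.py | head -1
```

```text
tool 0.01574911769410582 -0.003414504804986871 0.018942099589270407 F -20.452367548266185 2.185994548546292 21.35510623431395
```

Emit:
play_rows(targets=[{"grip": 255,"linear": [-0.12,0.16,0],"delta_rot": [0,0,0]},{"grip": 255,"linear": [-0.24,0.32,0],"delta_rot": [0,0,0]},{"grip": 255,"linear": [-0.35,0.49,0],"delta_rot": [0,0,0]},{"grip": 255,"linear": [-0.47,0.65,0],"delta_rot": [0,0,0]}])

```text
time: 10.65
ee_pos: [0.5592, -0.0466, 0.0189]
tcp_rot: [179.6, 0.8, 125.8]
wrist_force: [10.5, -18.3, 23.0]
opening: -0.0001
grasp_force: 17.6
```

```bash
python3 where.py; ls pics
```

```text
tool 0.023942872407792387 -0.003446297278163594 0.01892336834629809 F -20.95591896530041 2.220055594244789 22.952196892523787
top -0.034 - - - - - - - - - - - - - - - - - - 467 474 480 482 486 488 491 493 495 497 500 501 502 502 484 476 468 - 29 28 16 35 34
top -0.012 13 - - - - - - - - - - - - 478 479 486 489 492 490 492 494 495 496 496 496 496 496 496 495 493 493 505 506 507 508 508 508 508 - - -
top 0.02 14 15 13 15 17 - - - - - - - - - - 473 480 500 501 501 502 502 496 495 493 493 492 505 506 506 505 505 503 501 502 506 506 504 502 498 492
scene -0.034 14 15 16 15 16 16 15 16 16 15 14 15 16 16 15 305 315 359 382 362 396 402 138 486 489 490 194 30 30 36 40 41 40 35 29 29 29 29 27 34 36
scene -0.012 15 15 15 15 15 15 15 15 15 15 15 15 15 449 428 373 481 261 244 407 491 104 67 67 19 70 - 29 29 28 29 40 40 36 - - - 29 37 39 39
scene 0.02 14 15 16 15 15 15 15 15 15 16 15 15 14 15 17 450 474 29 345 263 193 29 81 29 28 27 29 - - - - - - - - - 30 28 - - -
crop_scene.png
crop_top.png
near_scene.png
scene1.png
top1.png
w_scene_10.2.png
w_scene_10.7.png
w_scene_6.8.png
w_scene_8.0.png
w_scene_9.1.png
w_top_10.2.png
w_top_10.7.png
w_top_6.8.png
w_top_8.0.png
w_top_9.1.png
```

Emit:
play_rows(targets=[{"grip": 255,"linear": [-0.06,0.08,0],"delta_rot": [0,0,0]},{"grip": 255,"linear": [-0.12,0.16,0],"delta_rot": [0,0,0]},{"grip": 255,"linear": [-0.18,0.24,0],"delta_rot": [0,0,0]},{"grip": 255,"linear": [-0.24,0.32,0],"delta_rot": [0,0,0]}])

```text
time: 11.15
ee_pos: [0.5569, -0.0434, 0.0189]
tcp_rot: [179.5, 0.8, 125.8]
wrist_force: [10.3, -17.4, 23.1]
opening: 0.0002
grasp_force: 17.6
```

Emit:
play_rows(targets=[{"grip": 255,"linear": [-0.06,0.08,0],"delta_rot": [0,0,0]},{"grip": 255,"linear": [-0.12,0.16,0],"delta_rot": [0,0,0]}])

```text
time: 11.35
ee_pos: [0.5557, -0.0417, 0.0189]
tcp_rot: [179.5, 0.8, 125.8]
wrist_force: [10.5, -17.3, 22.9]
opening: -0.0004
grasp_force: 17.6
```

Emit:
play_rows(targets=[{"grip": 255,"linear": [-0.06,0.08,0],"delta_rot": [0,0,0]},{"grip": 255,"linear": [-0.12,0.16,0],"delta_rot": [0,0,0]}])

```text
time: 11.55
ee_pos: [0.5547, -0.0403, 0.0189]
tcp_rot: [179.5, 0.9, 125.8]
wrist_force: [13.3, -22.1, 19.5]
opening: -0.0002
grasp_force: 17.5
```

Emit:
play_rows(targets=[{"grip": 255,"linear": [-0.06,0.08,0],"delta_rot": [0,0,0]},{"grip": 255,"linear": [-0.09,0.12,0],"delta_rot": [0,0,0]},{"grip": 255,"linear": [-0.09,0.12,0],"delta_rot": [0,0,0]}])

```text
time: 11.85
ee_pos: [0.5546, -0.0403, 0.019]
tcp_rot: [179.5, 1.0, 125.8]
wrist_force: [16.1, -25.0, 19.0]
opening: 0.0001
grasp_force: 18.0
```

```bash
python3 where.py; ls -t pics | head -2
```

```text
tool 0.03173910656537868 -0.003467944971934478 0.01895858432970287 F -29.751156599290827 1.667408875146732 18.973389078505544
top -0.034 - - - - - - - - - - - - - - - - - - - 466 471 479 480 484 487 490 491 493 495 500 501 501 502 492 480 472 466 - - 35 32
top -0.012 13 15 13 13 - - - - - - - - - - - 477 484 489 491 492 490 492 494 495 496 496 497 496 496 495 494 493 503 505 506 508 508 509 510 - -
top 0.02 16 14 14 14 13 15 13 14 - - - - - - - - 469 479 485 500 501 502 502 497 495 494 493 492 492 506 506 506 505 504 502 501 504 507 505 503 500
scene -0.034 14 16 15 16 15 15 15 15 15 15 15 15 15 15 15 16 305 308 333 379 372 378 400 197 400 488 490 194 193 36 41 41 39 35 29 29 29 28 31 35 35
scene -0.012 14 15 15 15 15 15 15 15 15 15 15 15 15 15 446 445 408 422 408 228 394 490 108 70 55 19 - 20 29 28 29 - 36 37 34 33 - 29 - 41 40
scene 0.02 15 15 15 16 15 15 15 15 14 15 15 15 16 15 15 16 447 460 425 31 261 307 29 80 82 29 28 29 - - - - - - - - - 29 26 28 -
w_scene_11.8.png
w_top_11.8.png
```

The push force went from 20 N to 30 N with the tool stopped at x = 31.7 mm, where contact was expected, so the nose is on the end stop. I ease the push off before lifting.

Emit:
play_rows(targets=[{"grip": 255,"linear": [0.06,-0.08,0],"delta_rot": [0,0,0]},{"grip": 255,"linear": [0.12,-0.16,0],"delta_rot": [0,0,0]},{"grip": 255,"linear": [0.12,-0.16,0],"delta_rot": [0,0,0]}])

```text
time: 12.25
ee_pos: [0.5547, -0.0404, 0.0189]
tcp_rot: [179.5, 0.8, 125.8]
wrist_force: [10.0, -16.7, 23.3]
opening: 0.0002
grasp_force: 17.6
```

Emit:
play_rows(targets=[{"grip": 255,"linear": [0.06,-0.08,0],"delta_rot": [0,0,0]},{"grip": 255,"linear": [0.12,-0.16,0],"delta_rot": [0,0,0]},{"grip": 255,"linear": [0.12,-0.16,0],"delta_rot": [0,0,0]}])

```text
time: 12.55
ee_pos: [0.5548, -0.0405, 0.0189]
tcp_rot: [179.5, 0.6, 125.9]
wrist_force: [2.4, -7.9, 28.5]
opening: 0.0004
grasp_force: 17.9
```

Emit:
play_rows(targets=[{"grip": 255,"linear": [0.03,-0.04,0.1],"delta_rot": [0,0,0]},{"grip": 255,"linear": [0.05,-0.06,0.2],"delta_rot": [0,0,0]},{"grip": 255,"linear": [0.05,-0.07,0.3],"delta_rot": [0,0,0]},{"grip": 255,"linear": [0.05,-0.07,0.4],"delta_rot": [0,0,0]},{"grip": 255,"linear": [0.05,-0.07,0.5],"delta_rot": [0,0,0]}])

```text
time: 13.05
ee_pos: [0.5546, -0.0405, 0.0215]
tcp_rot: [179.6, 0.5, 125.9]
wrist_force: [10.9, -6.0, 7.5]
opening: 0.0002
grasp_force: 9.4
```

Emit:
play_rows(targets=[{"grip": 255,"linear": [0.06,-0.08,0.1],"delta_rot": [0,0,0]},{"grip": 255,"linear": [0.1,-0.14,0.2],"delta_rot": [0,0,0]},{"grip": 255,"linear": [0.12,-0.16,0.3],"delta_rot": [0,0,0]},{"grip": 255,"linear": [0.12,-0.16,0.4],"delta_rot": [0,0,0]}])

```text
time: 13.45
ee_pos: [0.5535, -0.0413, 0.0233]
tcp_rot: [179.8, 0.2, 126.0]
wrist_force: [6.8, -2.2, -3.0]
opening: 0.0004
grasp_force: 3.0
```

Emit:
play_rows(targets=[{"grip": 255,"linear": [0.09,-0.12,0],"delta_rot": [0,0,0]},{"grip": 255,"linear": [0.18,-0.24,0],"delta_rot": [0,0,0]},{"grip": 255,"linear": [0.18,-0.24,0],"delta_rot": [0,0,0]}])

```text
time: 13.75
ee_pos: [0.5537, -0.0426, 0.0231]
tcp_rot: [179.9, -0.0, 126.0]
wrist_force: [-1.7, 4.9, 8.1]
opening: -0.0004
grasp_force: 4.0
```

Emit:
play_rows(targets=[{"grip": 255,"linear": [0,0,0.15],"delta_rot": [0,0,0]},{"grip": 255,"linear": [0,0,0.3],"delta_rot": [0,0,0]},{"grip": 255,"linear": [0,0,0.5],"delta_rot": [0,0,0]},{"grip": 255,"linear": [0,0,0.7],"delta_rot": [0,0,0]}])

```text
time: 14.15
ee_pos: [0.5531, -0.0434, 0.0289]
tcp_rot: [-180.0, -0.0, 126.0]
wrist_force: [-0.4, 0.2, 0.9]
opening: -0.0004
grasp_force: 0.0
```

Free of contact. I lift the hand clear and check.

Emit:
play_rows(targets=[{"grip": 255,"linear": [0,0,1],"delta_rot": [0,0,0]},{"grip": 255,"linear": [0,0,3],"delta_rot": [0,0,0]},{"grip": 255,"linear": [0,0,6],"delta_rot": [0,0,0]},{"grip": 255,"linear": [0,0,10],"delta_rot": [0,0,0]},{"grip": 255,"linear": [-2,4,14],"delta_rot": [0,0,0]},{"grip": 255,"linear": [-5,8,16],"delta_rot": [0,0,0]},{"grip": 255,"linear": [-8,12,16],"delta_rot": [0,0,0]},{"grip": 255,"linear": [-11,16,16],"delta_rot": [0,0,0]},{"grip": 255,"linear": [-14,20,16],"delta_rot": [0,0,0]},{"grip": 255,"linear": [-17,24,16],"delta_rot": [0,0,0]}])

```text
time: 15.15
ee_pos: [0.3892, 0.188, 0.1899]
tcp_rot: [179.9, 0.0, 125.9]
wrist_force: [0.8, 1.0, 1.0]
opening: 0.0004
grasp_force: 0.0
```

Emit:
play_rows(targets=[{"grip": 255,"linear": [-2,3,0],"delta_rot": [0,0,0]},{"grip": 255,"linear": [-4,7,0],"delta_rot": [0,0,0]},{"grip": 255,"linear": [-4,11,0],"delta_rot": [0,0,0]},{"grip": 255,"linear": [-4,15,0],"delta_rot": [0,0,0]},{"grip": 255,"linear": [-4,15,0],"delta_rot": [0,0,0]},{"grip": 255,"linear": [-4,15,0],"delta_rot": [0,0,0]}])

```text
time: 15.75
ee_pos: [0.3502, 0.3373, 0.1891]
tcp_rot: [-180.0, 0.0, 126.1]
wrist_force: [0.5, -0.2, -0.1]
opening: -0.0003
grasp_force: 0.0
```

```bash
python3 where.py; cp pics/w_top_1[56]*.png pics/fin_top.png;  cp pics/w_scene_1[56]*.png pics/fin_scene.png; ls pics
```

```text
tool 0.4573533645897877 -0.059999921771743125 0.18911679765036638 F -0.45355957093426946 -0.3097660261684181 -0.10276887543214484
top -0.034 18 17 18 17 19 18 18 18 18 18 18 18 18 18 18 17 18 18 30 31 30 28 31 30 30 31 32 32 32 34 40 40 32 32 32 32 33 31 33 35 32
top -0.012 18 18 18 19 18 18 18 17 17 18 19 18 18 18 18 17 18 18 24 32 23 23 23 23 23 23 23 31 32 33 41 40 37 36 37 34 34 31 32 38 34
top 0.02 19 17 18 17 18 18 17 18 18 18 18 17 20 19 19 17 17 18 30 32 28 30 30 29 31 31 31 31 32 34 40 40 32 32 33 32 33 32 31 36 32
scene -0.034 16 19 20 19 19 19 20 19 20 19 19 19 18 19 19 20 20 19 25 33 32 33 33 33 32 33 32 33 33 34 41 41 38 35 33 33 34 33 33 35 35
scene -0.012 16 19 19 19 19 19 19 19 19 19 20 19 19 19 19 19 19 18 23 33 31 24 25 24 24 24 24 30 33 34 41 41 39 38 36 35 36 32 34 39 40
scene 0.02 18 19 19 19 19 20 19 20 19 19 19 19 19 20 20 19 19 19 27 33 33 32 33 31 31 31 30 32 34 34 41 40 41 35 33 33 32 33 33 37 38
crop_scene.png
crop_top.png
fin_scene.png
fin_top.png
near_scene.png
scene1.png
top1.png
w_scene_10.2.png
w_scene_10.7.png
w_scene_11.8.png
w_scene_15.8.png
w_scene_6.8.png
w_scene_8.0.png
w_scene_9.1.png
w_top_10.2.png
w_top_10.7.png
w_top_11.8.png
w_top_15.8.png
w_top_6.8.png
w_top_8.0.png
w_top_9.1.png
```

View pics/fin_top.png

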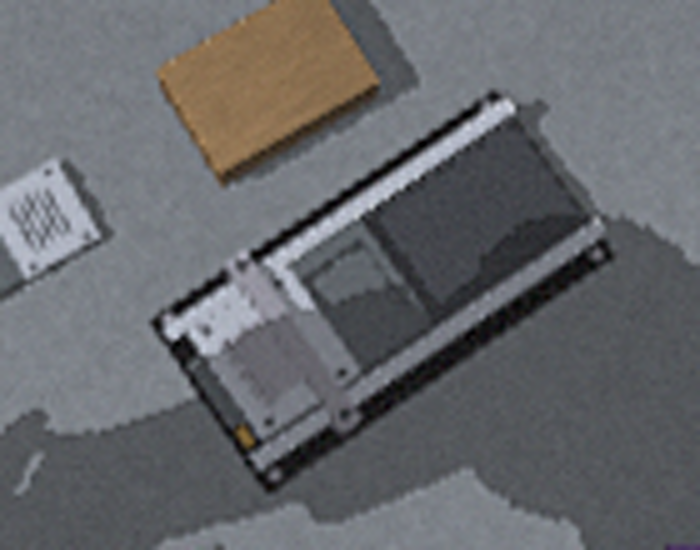

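View pics/fin_scene.png

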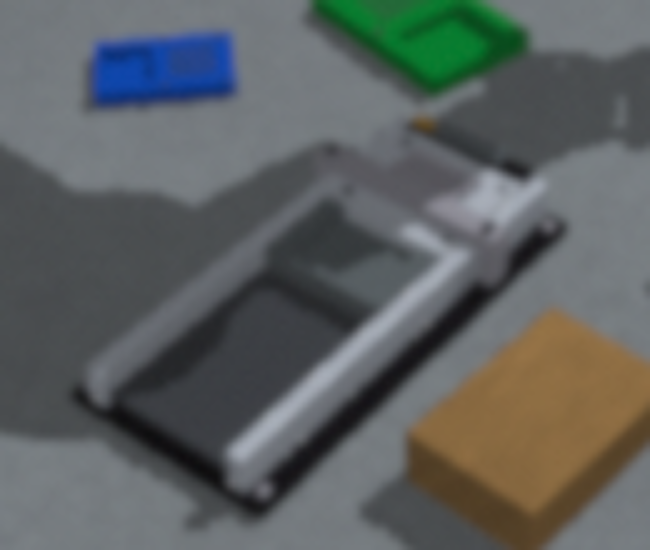

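The carrier sits under the bar with the leaf on its deck, and its level rim is at about 32 mm. During release the tool slipped back about 1.3 mm, so I check that the carrier didn't follow.

Run:
```python
from h import *
from scipy.optimize import minimize
D=np.array([.5705,-.068]); a=np.radians(126); d=np.array([np.cos(a),np.sin(a)]); n=np.array([-d[1],d[0]])
W=lambda x,y,z: np.r_[D+x*d+y*n,z]
# sub-pixel brightness profiles along dock x at given height: sharpest steps
for c in ['top','scene']:
    G=0
    for _ in range(4):
        p=bot.camera(c); G=G+cv2.cvtColor(p['color'],cv2.COLOR_RGB2GRAY).astype(np.float32)/4
    def prof(xs,ys,z):
        P=np.array([[proj(p,W(x,y,z)) for x in xs] for y in ys],np.float32)
        return cv2.remap(G,P[...,0].copy(),P[...,1].copy(),cv2.INTER_CUBIC).mean(0)
    for name,x0,x1,y0,y1,z in [('dock rear',-.135,-.118,-.055,.055,.008),('carrier rear',-.02,.004,-.034,.034,.032),('well rear rim',-.006,.006,-.02,.02,.032),('bar rear',.05,.066,-.03,.03,.040),('nose/stop',.095,.13,-.034,.034,.033)]:
        xs=np.arange(x0,x1,.001); b=prof(xs,np.linspace(y0,y1,30),z)
        print(c,name,x0,b.round().astype(int).tolist())
```

```text
top dock rear -0.135 [116, 113, 107, 98, 90, 87, 89, 95, 98, 94, 85, 75, 70, 70, 74, 78, 82, 85]
top carrier rear -0.02 [69, 68, 65, 59, 53, 50, 48, 46, 45, 44, 49, 59, 72, 83, 90, 91, 88, 83, 78, 75, 76, 78, 81, 83]
top well rear rim -0.006 [94, 95, 91, 84, 77, 74, 76, 81, 85, 87, 88, 89]
top bar rear 0.05 [139, 133, 125, 118, 116, 117, 119, 121, 120, 118, 115, 113, 111, 112, 114, 116]
top nose/stop 0.095 [117, 117, 120, 122, 121, 120, 120, 122, 124, 128, 133, 136, 139, 142, 143, 136, 118, 93, 72, 60, 58, 61, 65, 68, 71, 71, 66, 53, 36, 26, 33, 54, 80, 100, 110]
scene dock rear -0.135 [80, 77, 75, 73, 70, 66, 60, 53, 45, 37, 31, 27, 27, 29, 32, 36, 41, 46]
scene carrier rear -0.02 [51, 53, 54, 55, 56, 57, 58, 59, 60, 62, 64, 66, 68, 71, 73, 75, 76, 76, 76, 75, 75, 74, 73, 73]
scene well rear rim -0.006 [74, 76, 77, 77, 76, 75, 74, 73, 72, 71, 70, 69]
scene bar rear 0.05 [103, 101, 99, 97, 96, 95, 95, 96, 96, 98, 99, 100, 101, 102, 102, 102]
scene nose/stop 0.095 [108, 108, 109, 110, 111, 112, 113, 114, 115, 115, 115, 114, 113, 109, 105, 99, 92, 85, 77, 70, 64, 59, 56, 55, 55, 56, 57, 59, 62, 64, 66, 68, 70, 72, 74]
```

Image edges put the rear at −8.5 mm and the nose at 111.7 mm, consistent with home but only to about 1 mm. I go back for a light touch to settle it.

Emit:
play_rows(targets=[{"grip": 255,"linear": [2,-4.3,0],"delta_rot": [0,0,0]},{"grip": 255,"linear": [4.2,-8.6,0],"delta_rot": [0,0,0]},{"grip": 255,"linear": [6.6,-12.9,0],"delta_rot": [0,0,0]},{"grip": 255,"linear": [9,-17.2,0],"delta_rot": [0,0,0]},{"grip": 255,"linear": [11.4,-21.5,0],"delta_rot": [0,0,0]},{"grip": 255,"linear": [13.8,-25.8,0],"delta_rot": [0,0,0]},{"grip": 255,"linear": [16.2,-30.1,-1],"delta_rot": [0,0,0]},{"grip": 255,"linear": [18.4,-34.4,-3],"delta_rot": [0,0,0]},{"grip": 255,"linear": [20.6,-38.6,-6],"delta_rot": [0,0,0]},{"grip": 255,"linear": [20.6,-38.6,-9],"delta_rot": [0,0,0]}])

```text
time: 17.25
ee_pos: [0.5585, -0.0531, 0.0987]
tcp_rot: [179.9, 0.1, 125.8]
wrist_force: [-1.1, 0.8, 0.3]
opening: 0.0004
grasp_force: 0.0
```

Emit:
play_rows(targets=[{"grip": 255,"linear": [0,0,0],"delta_rot": [0,0,0]},{"grip": 255,"linear": [0,0,0],"delta_rot": [0,0,0]}])

```text
time: 17.45
ee_pos: [0.556, -0.0489, 0.0992]
tcp_rot: [-179.9, -0.1, 126.0]
wrist_force: [0.0, -0.2, 0.5]
opening: 0.0001
grasp_force: 0.0
```

Emit:
play_rows(targets=[{"grip": 255,"linear": [0,0,-2],"delta_rot": [0,0,0]},{"grip": 255,"linear": [0,0,-4],"delta_rot": [0,0,0]},{"grip": 255,"linear": [0,0,-5.5],"delta_rot": [0,0,0]},{"grip": 255,"linear": [0,0,-6.5],"delta_rot": [0,0,0]},{"grip": 255,"linear": [0,0,-7],"delta_rot": [0,0,0]},{"grip": 255,"linear": [0,0,-7.25],"delta_rot": [0,0,0]},{"grip": 255,"linear": [0,0,-7.25],"delta_rot": [0,0,0]},{"grip": 255,"linear": [-0.12,0.16,-7.25],"delta_rot": [0,0,0]},{"grip": 255,"linear": [-0.24,0.32,-7.25],"delta_rot": [0,0,0]},{"grip": 255,"linear": [-0.24,0.32,-7.25],"delta_rot": [0,0,0]}])

```text
time: 18.45
ee_pos: [0.5542, -0.0458, 0.0268]
tcp_rot: [180.0, 0.0, 126.0]
wrist_force: [-0.3, -0.1, -0.9]
opening: 0.0001
grasp_force: 0.0
```

Emit:
play_rows(targets=[{"grip": 255,"linear": [-0.06,0.08,0],"delta_rot": [0,0,0]},{"grip": 255,"linear": [-0.06,0.08,0],"delta_rot": [0,0,0]}])

```text
time: 18.65
ee_pos: [0.5536, -0.0451, 0.0265]
tcp_rot: [180.0, 0.0, 126.0]
wrist_force: [-0.4, 0.9, 0.3]
opening: -0.0001
grasp_force: 0.0
```

Emit:
play_rows(targets=[{"grip": 255,"linear": [-0.06,0.08,0],"delta_rot": [0,0,0]},{"grip": 255,"linear": [-0.06,0.08,0],"delta_rot": [0,0,0]}])

```text
time: 18.85
ee_pos: [0.5529, -0.0443, 0.0264]
tcp_rot: [-180.0, -0.0, 126.0]
wrist_force: [0.5, -0.3, -0.4]
opening: 0.0001
grasp_force: 0.0
```

Emit:
play_rows(targets=[{"grip": 255,"linear": [-0.06,0.08,0],"delta_rot": [0,0,0]},{"grip": 255,"linear": [-0.06,0.08,0],"delta_rot": [0,0,0]}])

```text
time: 19.05
ee_pos: [0.5523, -0.0435, 0.0264]
tcp_rot: [180.0, 0.0, 126.0]
wrist_force: [-0.2, 1.1, 0.5]
opening: 0.0002
grasp_force: 0.0
```

Emit:
play_rows(targets=[{"grip": 255,"linear": [-0.04,0.05,0],"delta_rot": [0,0,0]},{"grip": 255,"linear": [-0.04,0.05,0],"delta_rot": [0,0,0]}])

```text
time: 19.25
ee_pos: [0.5519, -0.043, 0.0264]
tcp_rot: [-180.0, -0.0, 126.0]
wrist_force: [-0.1, -0.0, -0.3]
opening: 0.0
grasp_force: 0.0
```

Emit:
play_rows(targets=[{"grip": 255,"linear": [-0.04,0.05,0],"delta_rot": [0,0,0]},{"grip": 255,"linear": [-0.04,0.05,0],"delta_rot": [0,0,0]}])

```text
time: 19.45
ee_pos: [0.5517, -0.0427, 0.0264]
tcp_rot: [180.0, 0.0, 126.0]
wrist_force: [0.4, -0.8, -0.7]
opening: 0.0005
grasp_force: 0.8
```

First contact came at x = 31.5 mm, against 31.7 mm at the stop, so the carrier is still home. I back off and leave.

Emit:
play_rows(targets=[{"grip": 255,"linear": [0.12,-0.16,0],"delta_rot": [0,0,0]},{"grip": 255,"linear": [0.24,-0.32,0],"delta_rot": [0,0,0]},{"grip": 255,"linear": [0.24,-0.32,0.5],"delta_rot": [0,0,0]},{"grip": 255,"linear": [0.24,-0.32,2],"delta_rot": [0,0,0]},{"grip": 255,"linear": [0.24,-0.32,5],"delta_rot": [0,0,0]},{"grip": 255,"linear": [0.24,-0.32,9],"delta_rot": [0,0,0]},{"grip": 255,"linear": [0.24,-0.32,13],"delta_rot": [0,0,0]},{"grip": 255,"linear": [0.24,-0.32,16],"delta_rot": [0,0,0]},{"grip": 255,"linear": [0.24,-0.32,16],"delta_rot": [0,0,0]},{"grip": 255,"linear": [0.24,-0.32,16],"delta_rot": [0,0,0]}])

```text
time: 20.45
ee_pos: [0.5544, -0.0457, 0.188]
tcp_rot: [179.9, 0.1, 126.0]
wrist_force: [-0.1, -0.7, -1.5]
opening: -0.0001
grasp_force: 0.0
```

```bash
python3 -c "
from workcell import bot
o=bot.get_obs(); print(o['ee_pos'],o['wrist_force']); print(bot.job_done())"
```

```text
[ 0.55438069 -0.045733    0.18795278] [-0.06900506 -0.68343478 -1.5339157 ]
the job is handed in; nothing more can be done
None
```

The carrier is pushed home under the crossbar and leaf spring. A light touch after release found it within about 0.3 mm of the end stop. The hand is clear, and the job was handed in at about 20.5 s with no verdict returned.

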